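# Set up a shear knife under a strap clamp

### The job

Set up the shear knife for clamping: lay it flat on the aluminium plate, lengthwise between the stud and the low end stop and close up to the stop; then, on the other side of the stud and in line with the knife, build packing of exactly the knife's height from two of the three packing blocks, the thicker one underneath. After that lower the slotted strap over the stud so that it lies level, one end on the knife and the other on the packing, and last put the thick washer over the stud, flat on the strap, ready for the nut.

Things in the scene. Friction and masses are not known exactly. Their poses are not given: they have to be found in the camera images.
- plate: Aluminium clamping plate 220 x 110 x 15 mm, fixed. Origin: on the stud's axis at the plate's underside; x runs along the plate to the end stop; plate from x = -100 to 120 mm. Stud 12 mm thick, top 81 mm above the bench, last 8 mm tapered; nut 18 x 6 mm at its foot. End stop: strip 8 mm high, inner face at x = 108. Knife centre belongs near x = 62, packing centre near x = -50, both at y = 0
- knife_c (a point): Shear knife: bright steel block 80 x 44 x 28 mm (x, y, z) with two upright bolt holes, about 0.8 kg; point at its centre, 14 mm above its underside. x along its length. It can be gripped across the 44 mm. Either end may face the stop
- thick_c (a point): Thick packing block: bright steel, 54 x 32 x 20 mm (x, y, z), with two small upright holes; point at its centre, 10 mm above its underside. x along its length
- medium_c (a point): Medium packing block: bright steel, 40 x 32 x 14 mm (x, y, z), with one small upright hole; point at its centre, 7 mm above its underside. x along its length
- thin_c (a point): Thin packing block: bright steel without holes, 54 x 32 x 8 mm (x, y, z); point at its centre, 4 mm above its underside. x along its length
- strap_c (a point): Clamp strap: dark steel bar 140 x 32 x 14 mm (x, y, z), 0.4 kg, with an open slot through its middle, 44 mm long and 18 mm wide, its length along x; point at the centre of the bar and slot, 7 mm above its underside. Both ends are alike
- washer_c (a point): Thick washer: dark steel ring, 40 mm outside, 18 mm bore, 10 mm thick; point at the centre of the bore, 5 mm above its underside
Things that resemble listed ones, but are neither listed nor needed, are in the scene too. What is shaped like the part that bears thin_c but green, orange or pink is not meant.

How it is judged:
By the outcome, as a careful person would: the job done as asked, in the order asked, and still so for the second after the job is handed in, with the robot touching nothing.
It also fails if it takes over 109 s, if anything falls off the work surface, if the arm or the gripper's body presses on something with over 40 N, if the wrist force passes 120 N, or if a joint passes its speed limit or range.

### The arm

A 7-joint arm with a two-finger parallel gripper is mounted at the origin on a cart in front of the work surface, level with it; the furniture and walls round the work are solid. World frame = base frame: x ahead of the robot, y to its left, z up, the work surface at z = 0. Lengths are in m, angles in rad, forces in N, time in s.
With the tool pointing down it reaches from about 0.35 to 0.9 m from the base axis. Payload 7.2 kg.
Tool frame: the origin (TCP) lies at the very end of the fingers, on their centre line; the grasp point (between the pads) lies 19 mm behind it; z points along the fingers, y is the direction in which the jaws open and shut (so a half turn about z gives the same grasp; the last joint's range is limited). The gripper opens to 85 mm and grips with 20 to 120 N. Pads are 22 mm wide; open, the fingers measure 114 mm over their backs; the gripper's body (76 mm by 85 mm) begins 54 mm behind the grasp point. The pads swing forward as they close: fully open they stand 13 mm farther back than shut.
Start: joints at [1.054, 0.411, -0.013, 1.596, 0.006, 1.134, -0.082], TCP at [0.271, -0.563, 0.231] pointing down, gripper open.
Joint ranges: [-2.95, 2.95], [-0.29, 1.99], [-1.47, 1.44], [0.14, 2.54], [-1.03, 4.17], [0.13, 1.85], [-2.86, 2.86]. Speed limits (rad/s): [2.39, 2.39, 3.01, 3.01, 3.14, 3.14, 3.14].

### API

Orientations are given as a unit quaternion [x, y, z, w].
In Python, from cell import status, vision, bot gives the robot as it stands.
- The arm moves only by the tool move_arm, never from a script. Its argument "plan" is a list of rows, each a list of 3 entries, a list of its own where there are three numbers: the opening, from 0 (shut) to 1 (fully open), then the shift along the tool's x, y, z in units of 25 mm (1.0 is 25 mm), then the turn about the tool's z in rad. In form: [[fingers, [tx, ty, tz], twist], ...]. A call has 1 to 8 rows; each row is the pose to reach, as a shift and turn from the pose measured when the call began, along the tool's axes at that moment; what a row does not reach only later rows make up. A row lasts 1/8 s, in which the tool goes at most 62.5 mm and 10.7 degrees, less where a joint would pass 70% of its speed; a pose out of reach is approached as far as the arm can. A call with a gripper value outside its range is refused whole. The fingers move at their own pace and stop on an object; "grip_force" is the grip in N (left out, the last holds). Time passes only in rows, so rows that repeat a pose let the fingers close. It gives the time, the measured TCP pose, the force and the opening at its end, in the units of the state.
- status.get_state(): the state, without advancing time (a new reading comes with each control period).
- vision.capture(name): name is "side" or "top"; returns (picture, depth): 400x640x3 uint8, red, green, blue; 400x640 float32, m along the optical axis (not along the pixel's ray), 0 where there is no reading.
- vision.camera_model(name): a dict with "mtx" (3x3 intrinsics, pixels), "extrinsics" (4x4, takes a point from world to camera coordinates). Camera axes: x right, y down, z forward; pixel columns grow to the right and rows downward; lengths in m; the calibration is good to about 2 mm. A picture is of the moment at which its call begins. camera_model takes no time and is no camera call.
- bot.hand_in(): hands the job in, once; it reports no verdict.
The state is a dict: "t": time; "joint_positions": joint angles; "dq": joint speeds; "joint_efforts": joint torques, N m; "tcp_pos": TCP position; "tool_rot": TCP orientation; "contact_force": force on the tool from outside, world axes, zero at the start; "ft_torque": the same for the moment, N m; "grip_width": opening from 0.0 (shut) to 1.0 (fully open).
Only numpy, scipy, OpenCV 4.12 (cv2) and the standard library are available. Lean on these libraries where they do the work, as an engineer would, in place of code of your own. Each camera call takes 0.05 s, during which the arm holds its last target. There are 200 camera calls.

## Working session

There is one attempt and no reset: what is moved stays moved. The work goes in short steps, Python scripts to look and compute and a tool call to move; the robot and the scene stay as the last step left them, time stands still between calls to the robot, and variables do not carry over. Pictures are saved under pics/ and viewed, on a budget of 14 in all, crops included, one or two more only if the job needs it, and the job is handed in when it is done.

Besides the shell and the picture viewer there is one more tool, called by a JSON object that holds its "op" and its "data", one argument or row to a line. move_arm: Moves the arm, as the interface text tells. Its arguments: {"type":"object","properties":{"plan":{"type":"array"},"grip_force":{"type":"number"}},"required":["plan"]}

```bash
mkdir -p pics; ls; python3 - <<'E'
from cell import status, vision, bot
import cv2,numpy as np
s=status.get_state(); print(s['t'],s['tcp_pos'],s['tool_rot'],s['grip_width'])
for n in ('side','top'):
    p,d=vision.capture(n); cv2.imwrite(f'pics/{n}0.png',p[:,:,::-1]); np.save(f'pics/{n}0.npy',d)
    m=vision.camera_model(n); print(n,m['mtx'],m['extrinsics'])
E
```

```text
pics
0.0 [ 0.27091776 -0.56266977  0.23045605] [ 9.74924653e-01  2.22533754e-01 -2.32193999e-04 -7.71503619e-04] 0.9995506055512229
side [[375.60625652   0.         313.22766625]
 [  0.         375.60625652 200.61105567]
 [  0.           0.           1.        ]] [[-0.99963855  0.0200666  -0.01789128  0.62627778]
 [ 0.02647964  0.61987231 -0.78425579  0.02580268]
 [-0.00464703 -0.78444608 -0.62017962  1.2252365 ]
 [ 0.          0.          0.          1.        ]]
top [[379.61879691   0.         321.25493381]
 [  0.         379.61879691 200.4004149 ]
 [  0.           0.           1.        ]] [[ 4.33829674e-02 -9.99058515e-01  3.43771660e-05 -2.05620270e-02]
 [-9.78848441e-01 -4.25122542e-02 -2.00121059e-01  6.24762906e-01]
 [ 1.99934110e-01  8.64819535e-03 -9.79771178e-01  9.26599415e-01]
 [ 0.00000000e+00  0.00000000e+00  0.00000000e+00  1.00000000e+00]]
```

View pics/top0.png

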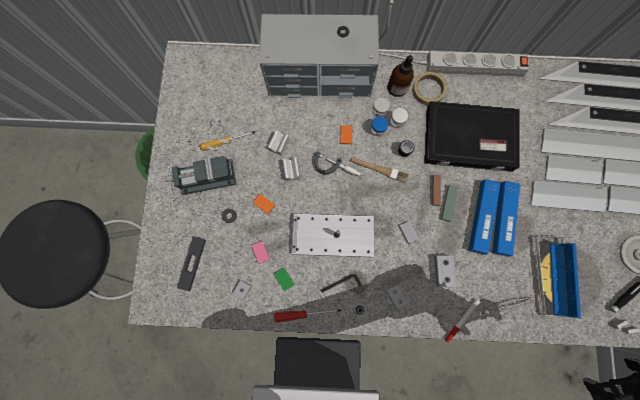

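View pics/side0.png

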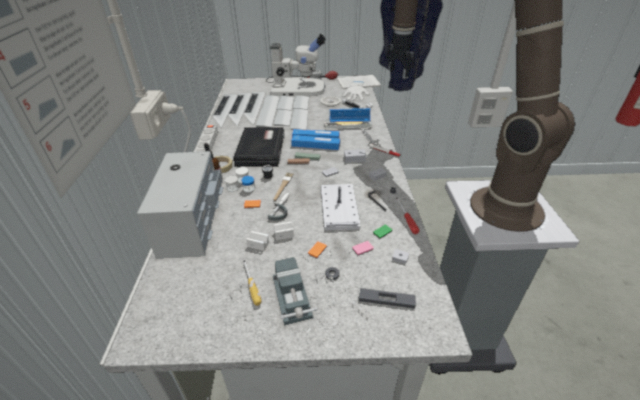

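```bash
cat > h.py <<'E'
import cv2,numpy as np
from cell import status, vision, bot
def look(n,tag):
    p,d=vision.capture(n); cv2.imwrite(f'pics/{n}{tag}.png',p[:,:,::-1]); np.save(f'pics/{n}{tag}.npy',d)
def crop(n,tag,x0,y0,x1,y1,k,out):
    p=cv2.imread(f'pics/{n}{tag}.png')[y0:y1,x0:x1]
    p=cv2.resize(p,None,fx=k,fy=k,interpolation=cv2.INTER_CUBIC)
    for x in range((x0//10+1)*10,x1,10):
        q=int((x-x0+.5)*k); cv2.line(p,(q,0),(q,6 if x%50 else 16),(0,0,255),1)
        if x%20==0: cv2.putText(p,str(x),(q-10,26),0,.35,(0,0,255),1)
    for y in range((y0//10+1)*10,y1,10):
        q=int((y-y0+.5)*k); cv2.line(p,(0,q),(6,q),(0,0,255),1); cv2.putText(p,str(y),(8,q+4),0,.35,(0,0,255),1)
    cv2.imwrite(f'pics/{out}.png',p)
def world(n,u,v,z):
    m=vision.camera_model(n);E=m['extrinsics'];R=E[:3,:3];c=-R.T@E[:3,3]
    r=R.T@np.linalg.inv(m['mtx'])@[u,v,1]
    return c+r*(z-c[2])/r[2]
def proj(n,P):
    m=vision.camera_model(n);E=m['extrinsics'];q=m['mtx']@(E[:3,:3]@np.asarray(P)+E[:3,3]);return q[:2]/q[2]
def cloud(n,tag):
    d=np.load(f'pics/{n}{tag}.npy');m=vision.camera_model(n);E=m['extrinsics'];K=m['mtx']
    v,u=np.mgrid[:400,:640];P=np.stack([(u-K[0,2])/K[0,0]*d,(v-K[1,2])/K[1,1]*d,d],-1)
    W=(P-E[:3,3])@E[:3,:3];W[d==0]=np.nan;return W
def ortho(n,tag,xr,yr,zp,k,out):
    """metric top view of plane zp: image right=-y, down=-x, k px per mm"""
    w=int((yr[1]-yr[0])*1000*k);h=int((xr[1]-xr[0])*1000*k)
    s=np.array([proj(n,[x,y,zp]) for x,y in ((xr[1],yr[1]),(xr[1],yr[0]),(xr[0],yr[0]),(xr[0],yr[1]))],np.float32)
    H=cv2.getPerspectiveTransform(s,np.array([[0,0],[w,0],[w,h],[0,h]],np.float32))
    p=cv2.warpPerspective(cv2.imread(f'pics/{n}{tag}.png'),H,(w,h),flags=cv2.INTER_CUBIC)
    cv2.imwrite(f'pics/{out}.png',p)
E
python3 - <<'E'
from h import *
crop('top','0',175,200,465,320,2.75,'c1')
W=cloud('top','0')
for nm,(u,v) in dict(plate=(310,235),strap=(187,275),c1=(241,288),c2=(399,296),c3=(445,268),c4=(408,232),w=(229,215),pink=(260,251),g=(284,278)).items():
    print(nm,np.round(np.nanmedian(W[v-1:v+2,u-1:u+2].reshape(-1,3),0),4))
E
```

```text
plate [0.5385 0.0329 0.015 ]
strap [0.4194 0.3514 0.0144]
c1 [0.3921 0.2077 0.0114]
c2 [ 0.3903 -0.2051  0.0208]
c3 [ 0.4666 -0.3226  0.0278]
c4 [ 0.559  -0.2314  0.0095]
w [0.5857 0.2594 0.0011]
pink [0.4908 0.1654 0.0079]
g [0.4228 0.0962 0.0089]
```

View pics/c1.png

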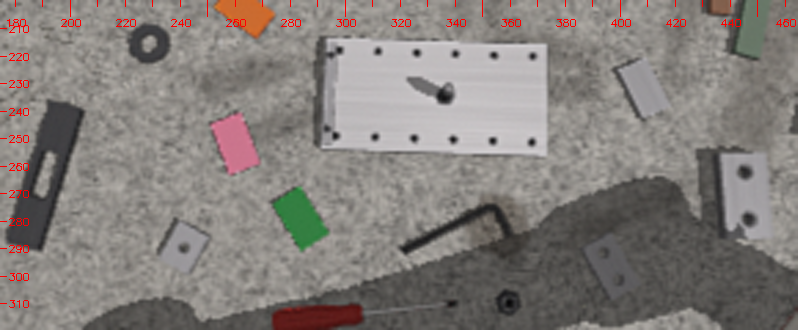

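```bash
cat >> h.py <<'E'
def fit(n,tag,c,zp,win,dark=False,k=3):
    """Otsu + minAreaRect in metric view round c; returns centre, sizes mm, yaw(long axis), picture"""
    h=win/2000; ortho(n,tag,(c[0]-h,c[0]+h),(c[1]-h,c[1]+h),zp,k,'_o')
    p=cv2.imread('pics/_o.png');g=cv2.GaussianBlur(cv2.cvtColor(p,6),(0,0),2)
    a=cv2.threshold(g,0,255,(1 if dark else 0)+8)[1]
    cs=[q for q in cv2.findContours(a,0,2)[0] if cv2.contourArea(q)>60*k*k]
    m=(p.shape[1]/2,p.shape[0]/2)
    q=max(cs,key=lambda q:cv2.contourArea(q)-300*max(0,-cv2.pointPolygonTest(q,m,True)))
    r=cv2.minAreaRect(q);b=cv2.boxPoints(r)
    cv2.polylines(p,[b.astype(int)],1,(0,0,255),1)
    e=max((b[1]-b[0],b[2]-b[1]),key=np.linalg.norm)
    ctr=np.array([c[0]+h-r[0][1]/k/1000,c[1]+h-r[0][0]/k/1000])
    return ctr,sorted(np.array(r[1])/k),np.arctan2(-e[0],-e[1])%np.pi,p
E
python3 - <<'E'
from h import *
T=[]
for nm,(u,v),z,win,dk in (('knife',(445,268),.028,110,0),('thick',(399,296),.020,75,0),('thin',(408,232),.008,90,0),('strap',(190,263),.014,170,1),('washer',(229,215),.010,80,1),('plate',(335,235),.015,250,0)):
    c=world('top',u,v,z)
    r=fit('top','0',c,z,win,dk); print(nm,np.round(c,3),np.round(r[0],4),np.round(r[1],1),round(r[2],3))
    T.append(cv2.resize(r[3],(260,260)))
cv2.imwrite('pics/m1.png',np.vstack([np.hstack(T[:3]),np.hstack(T[3:])]))
E
```

```text
knife [ 0.467 -0.323  0.028] [ 0.4667 -0.3229] [109.3 109.7] 0.0
thick [ 0.39  -0.205  0.02 ] [ 0.3905 -0.2084] [68.  74.3] 0.0
thin [ 0.559 -0.232  0.008] [ 0.5594 -0.2312] [89.3 89.7] 0.0
strap [0.451 0.347 0.014] [0.4516 0.3446] [ 41.4 142.9] 2.941
washer [0.584 0.257 0.01 ] [0.5838 0.2578] [41.6 41.7] 1.824
plate [ 0.542 -0.034  0.015] [ 0.5429 -0.0327] [112.3 226. ] 1.571
```

View pics/m1.png

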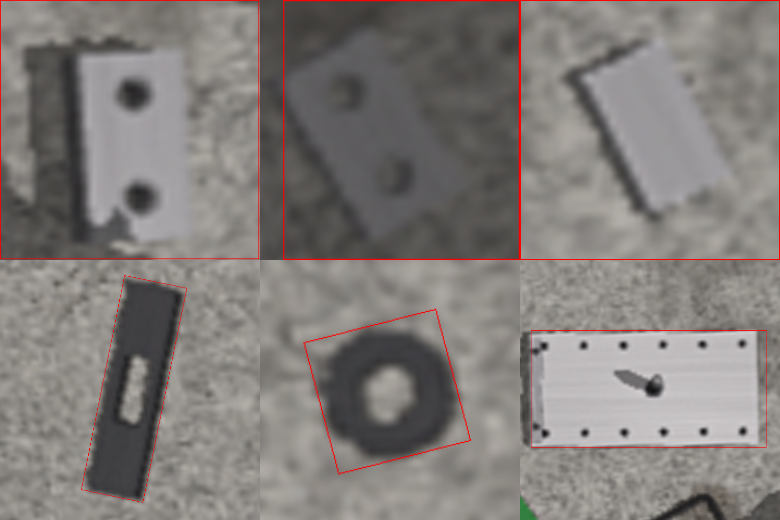

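```bash
python3 - <<'E'
from h import *
ortho('top','0',(.485,.60),(-.155,.095),.015,3.2,'_a')
crop('side','0',310,175,370,240,4.5,'_b'); 
a=cv2.imread('pics/_a.png');b=cv2.imread('pics/_b.png');print(a.shape,b.shape)
W=np.zeros((b.shape[0],a.shape[1],3),np.uint8);W[:,:b.shape[1]]=b[:,:800]
ortho('top','0',(.51,.59),(-.09,.01),.081,3,'_c');c=cv2.imread('pics/_c.png');W[:c.shape[0],300:300+c.shape[1]]=c
cv2.imwrite('pics/m2.png',np.vstack([a,W])[:600])
E
```

```text
(368, 800, 3) (292, 270, 3)
```

View pics/m2.png

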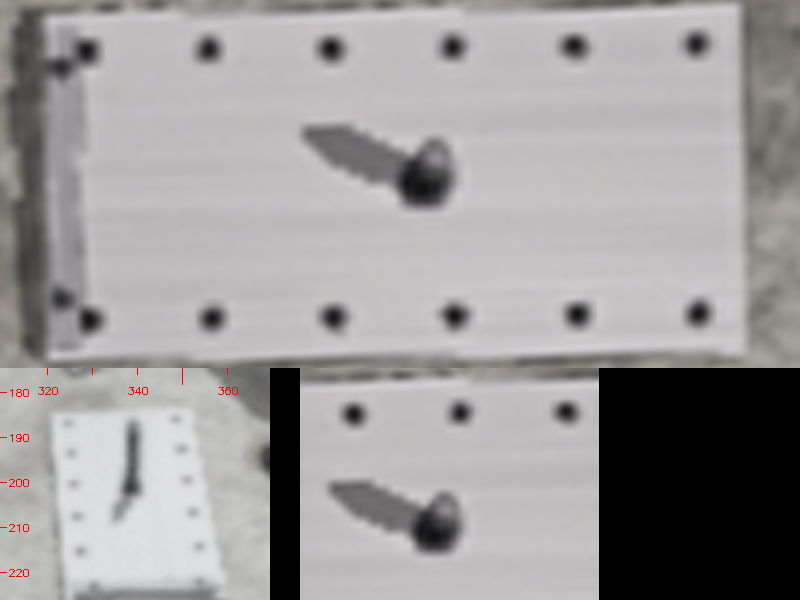

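```bash
cat > g.py <<'E'
import sys,numpy as np
from cell import status
from scipy.spatial.transform import Rotation as R
def go(x,y,z,yaw=None):
    s=status.get_state();M=R.from_quat(s['tool_rot']).as_matrix();t=np.arctan2(M[1,0],M[0,0])
    d=M.T@(np.array([x,y,z])-s['tcp_pos'])/.025
    w=0 if yaw is None else (t-yaw+np.pi/2)%np.pi-np.pi/2
    print('t',round(s['t'],2),'tcp',np.round(s['tcp_pos'],4),'yaw',round(t,3),'tilt',np.round(M[:2,2],4),'grip',round(s['grip_width'],3),'F',np.round(s['contact_force'],1),'j7',round(s['joint_positions'][6],2),'\nshift',np.round(d,2),'twist',round(w,3))
if __name__=='__main__': go(*map(float,sys.argv[1:]))
E
python3 g.py .46 -.3255 .1 .067
```

```text
t 0.1 tcp [ 0.2709 -0.5627  0.2305] yaw 0.449 tilt [-0.0007  0.0013] grip 1.001 F [0.3 0.6 0. ] j7 -0.08 
shift [10.93 -5.26  5.23] twist 0.382
```

{"op": "move_arm", "data": {
  "plan": [
    [0.8,[5,-2.5,2.5],0.2],
    [0.8,[10.93,-5.26,5.23],0.382],
    [0.8,[10.93,-5.26,5.23],0.382],
    [0.8,[10.93,-5.26,5.23],0.382],
    [0.8,[10.93,-5.26,5.23],0.382],
    [0.8,[10.93,-5.26,5.23],0.382],
    [0.8,[10.93,-5.26,5.23],0.382]
  ]
}}

```text
t: 0.98
tcp_pos: [0.4602, -0.3244, 0.0993]
tool_rot: [0.999, 0.035, -0.001, -0.001]
contact_force: [-0.3, -1.0, 0.0]
grip_width: 0.798
```

```bash
python3 g.py .46 -.3255 .006 .067
```

```text
t 0.97 tcp [ 0.4602 -0.3244  0.0993] yaw 0.069 tilt [-0.0021  0.0022] grip 0.798 F [-0.3 -1.   0. ] j7 -0.99 
shift [-0.01  0.05  3.73] twist 0.002
```

{"op": "move_arm", "data": {
  "plan": [
    [0.8,[0,0.03,1.8],0],
    [0.8,[0,0.03,3.3],0],
    [0.8,[0,0.03,3.73],0],
    [0.8,[0,0.03,3.73],0],
    [0.3,[0,0.03,3.73],0],
    [0.3,[0,0.03,3.73],0],
    [0.3,[0,0.03,3.73],0],
    [0.3,[0,0.03,3.73],0]
  ],
  "grip_force": 80
}}

```text
t: 1.98
tcp_pos: [0.4609, -0.3258, 0.008]
tool_rot: [0.999, 0.035, 0.0, -0.0]
contact_force: [-1.1, -0.3, 5.5]
grip_width: 0.498
```

```bash
python3 g.py .46 -.3255 .006 .067
```

```text
t 1.98 tcp [ 0.4609 -0.3258  0.008 ] yaw 0.069 tilt [0.0003 0.0005] grip 0.498 F [-1.1 -0.3  5.5] j7 -1.0 
shift [-0.04 -0.02  0.08] twist 0.002
```

{"op": "move_arm", "data": {
  "plan": [
    [0.3,[0,0,-1.0],0],
    [0.3,[0,0,-2.5],0],
    [0.3,[0,0,-4.0],0],
    [0.3,[0,0,-5.0],0],
    [0.3,[0,0,-5.0],0],
    [0.3,[0,0,-5.0],0]
  ]
}}

```text
t: 2.72
tcp_pos: [0.4599, -0.3253, 0.1318]
tool_rot: [0.999, 0.035, -0.001, -0.001]
contact_force: [-0.3, 0.9, -8.5]
grip_width: 0.494
```

```bash
python3 g.py .5425 .0247 .13 1.5815
```

```text
t 2.73 tcp [ 0.4599 -0.3253  0.1318] yaw 0.069 tilt [-0.0016  0.0016] grip 0.494 F [-0.3  0.9 -8.5] j7 -0.99 
shift [  4.26 -13.74   0.09] twist -1.512
```

{"op": "move_arm", "data": {
  "plan": [
    [0.3,[0.5,-1.6,0],-0.15],
    [0.3,[1.1,-3.6,0],-0.32],
    [0.3,[1.8,-5.7,0],-0.5],
    [0.3,[2.5,-8.0,0],-0.68],
    [0.3,[3.1,-10.2,0],-0.86],
    [0.3,[3.7,-12.0,0],-1.04],
    [0.3,[4.2,-13.4,0],-1.22],
    [0.3,[4.26,-13.74,0.09],-1.4]
  ]
}}

```text
t: 3.72
tcp_pos: [0.5419, 0.0287, 0.1285]
tool_rot: [0.739, 0.674, -0.0, -0.003]
contact_force: [-0.8, -0.5, -8.7]
grip_width: 0.494
```

```bash
python3 g.py .5425 .0247 .08 1.5815
```

```text
t 3.73 tcp [0.5419 0.0287 0.1285] yaw 1.48 tilt [-0.0035  0.0038] grip 0.494 F [-0.8 -0.5 -8.7] j7 -0.44 
shift [-0.16  0.05  1.94] twist -0.102
```

{"op": "move_arm", "data": {
  "plan": [
    [0.3,[-0.16,0.05,0.5],-0.102],
    [0.3,[-0.16,0.05,1.5],-0.102],
    [0.3,[-0.16,0.05,2.7],-0.102],
    [0.3,[-0.16,0.05,2.9],-0.102],
    [0.3,[-0.16,0.05,2.9],-0.102],
    [0.3,[-0.16,0.05,2.9],-0.102]
  ]
}}

```text
t: 4.47
tcp_pos: [0.5433, 0.0251, 0.0569]
tool_rot: [0.703, 0.711, 0.001, -0.002]
contact_force: [0.3, -0.0, -8.2]
grip_width: 0.49
```

```bash
python3 g.py .5425 .0247 .023 1.5815; python3 - <<'E'
from h import *
look('top','1');look('side','1')
crop('side','1',300,150,390,240,6,'_b');ortho('top','1',(.47,.62),(-.1,.12),.04,2.5,'_a')
a=cv2.imread('pics/_a.png');b=cv2.imread('pics/_b.png')[:375];print(a.shape,b.shape)
W=np.zeros((375,800,3),np.uint8);W[:a.shape[0],:400]=a[:,:400];W[:,400:]=b[:375,:400];cv2.imwrite('pics/m3.png',W)
E
```

```text
t 4.47 tcp [0.5433 0.0251 0.0569] yaw 1.582 tilt [-0.0019  0.004 ] grip 0.49 F [ 0.3 -0.  -8.2] j7 -0.4 
shift [-0.02 -0.03  1.36] twist 0.0
(375, 550, 3) (375, 540, 3)
```

View pics/m3.png

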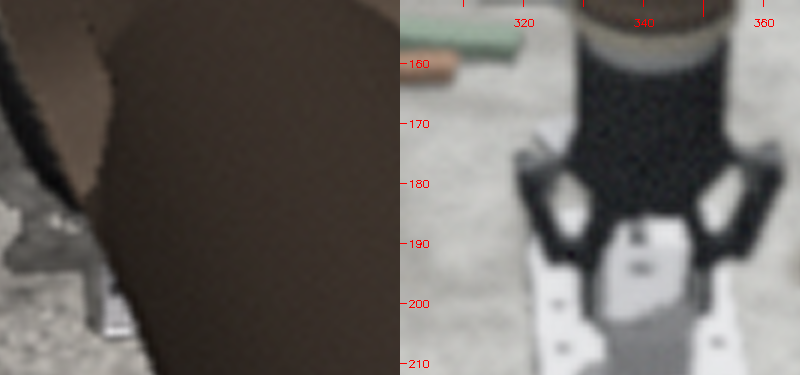

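{"op": "move_arm", "data": {
  "plan": [
    [0.3,[-0.02,-0.03,0.6],0],
    [0.3,[-0.02,-0.03,1.1],0],
    [0.3,[-0.02,-0.03,1.33],0],
    [0.3,[-0.02,-0.03,1.36],0],
    [0.3,[-0.02,-0.03,1.36],0]
  ]
}}

```text
t: 5.2
tcp_pos: [0.5416, 0.0245, 0.0231]
tool_rot: [0.703, 0.711, -0.0, -0.002]
contact_force: [-5.1, -0.1, 0.9]
grip_width: 0.495
```

```bash
python3 g.py .5425 .0247 .023 1.5815
```

```text
t 5.2 tcp [0.5416 0.0245 0.0231] yaw 1.582 tilt [-0.0034  0.0031] grip 0.495 F [-5.1 -0.1  0.9] j7 -0.43 
shift [0.01 0.04 0.  ] twist 0.0
```

{"op": "move_arm", "data": {
  "plan": [
    [0.55,[0,0,0],0],
    [0.8,[0,0,0],0],
    [0.8,[0,0,0],0],
    [0.8,[0,0,-1],0],
    [0.8,[0,0,-3],0],
    [0.8,[0,0,-4.5],0],
    [0.8,[0,0,-4.5],0]
  ]
}}

```text
t: 6.08
tcp_pos: [0.5443, 0.0244, 0.1388]
tool_rot: [0.703, 0.711, 0.002, -0.0]
contact_force: [-0.6, 0.2, -0.1]
grip_width: 0.801
```

```bash
python3 g.py .3896 -.1998 .1 .524
```

```text
t 6.08 tcp [0.5443 0.0244 0.1388] yaw 1.582 tilt [0.003  0.0032] grip 0.801 F [-0.6  0.2 -0.1] j7 -0.34 
shift [-8.91 -6.29  1.51] twist 1.058
```

{"op": "move_arm", "data": {
  "plan": [
    [0.8,[-1.5,-1.0,0],0.1],
    [0.8,[-3.5,-2.4,0],0.28],
    [0.8,[-5.5,-3.8,0],0.46],
    [0.8,[-7.5,-5.2,0.7],0.64],
    [0.8,[-8.9,-6.28,1.3],0.82],
    [0.8,[-8.91,-6.29,1.51],1.0],
    [0.8,[-8.91,-6.29,1.51],1.058],
    [0.8,[-8.91,-6.29,1.51],1.058]
  ]
}}

```text
t: 7.08
tcp_pos: [0.3892, -0.1998, 0.0993]
tool_rot: [0.966, 0.259, 0.001, -0.001]
contact_force: [-0.1, -0.3, 0.3]
grip_width: 0.802
```

```bash
python3 g.py .3896 -.1998 .005 .524; python3 - <<'E'
from h import *
look('top','2')
ortho('top','2',(.47,.62),(-.17,.12),.043,2.7,'m4')
E
```

```text
t 7.08 tcp [ 0.3892 -0.1998  0.0993] yaw 0.524 tilt [0.0021 0.0034] grip 0.802 F [-0.1 -0.3  0.3] j7 -0.76 
shift [0.   0.02 3.77] twist 0.0
```

View pics/m4.png

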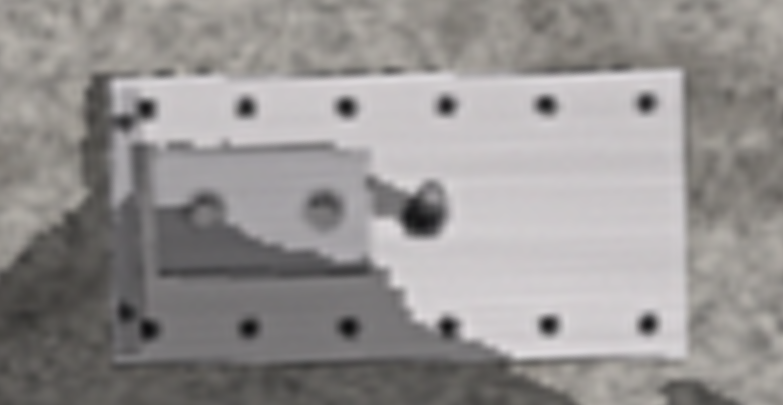

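{"op": "move_arm", "data": {
  "plan": [
    [0.8,[0,0.02,1.8],0],
    [0.8,[0,0.02,3.3],0],
    [0.8,[0,0.02,3.77],0],
    [0.8,[0,0.02,3.77],0],
    [0.15,[0,0.02,3.77],0],
    [0.15,[0,0.02,3.77],0],
    [0.15,[0,0.02,3.77],0],
    [0.15,[0,0.02,3.77],0]
  ],
  "grip_force": 60
}}

```text
t: 8.12
tcp_pos: [0.3905, -0.2002, 0.0066]
tool_rot: [0.966, 0.26, 0.002, -0.001]
contact_force: [-1.2, 0.6, 8.5]
grip_width: 0.357
```

```bash
python3 g.py .3896 -.1998 .005 .524
```

```text
t 8.12 tcp [ 0.3905 -0.2002  0.0066] yaw 0.525 tilt [0.0043 0.0024] grip 0.357 F [-1.2  0.6  8.5] j7 -0.82 
shift [-0.02 -0.03  0.06] twist 0.001
```

{"op": "move_arm", "data": {
  "plan": [
    [0.15,[0,0,0],0],
    [0.15,[0,0,-1.5],0],
    [0.15,[0,0,-3.5],0],
    [0.15,[0,0,-5.0],0],
    [0.15,[0,0,-5.0],0]
  ]
}}

```text
t: 8.75
tcp_pos: [0.3916, -0.2013, 0.1344]
tool_rot: [0.966, 0.259, 0.005, 0.001]
contact_force: [0.5, 0.5, -2.6]
grip_width: 0.355
```

```bash
python3 g.py .5437 -.0883 .13 1.5815
```

```text
t 8.75 tcp [ 0.3916 -0.2013  0.1344] yaw 0.525 tilt [ 0.0097 -0.0004] grip 0.355 F [ 0.5  0.5 -2.6] j7 -0.74 
shift [ 7.53 -0.87  0.23] twist -1.057
```

{"op": "move_arm", "data": {
  "plan": [
    [0.15,[0.8,0,0],-0.1],
    [0.15,[2.5,-0.2,0],-0.28],
    [0.15,[4.5,-0.4,0],-0.46],
    [0.15,[6.3,-0.6,0],-0.64],
    [0.15,[7.4,-0.85,0],-0.82],
    [0.15,[7.53,-0.87,0.23],-1.0],
    [0.15,[7.53,-0.87,0.23],-1.057],
    [0.15,[7.53,-0.87,0.23],-1.057]
  ]
}}

```text
t: 9.75
tcp_pos: [0.5428, -0.0881, 0.1286]
tool_rot: [0.703, 0.711, 0.003, 0.003]
contact_force: [0.2, 0.2, -2.1]
grip_width: 0.357
```

```bash
python3 g.py .5437 -.0883 .022 1.5815
```

```text
t 9.75 tcp [ 0.5428 -0.0881  0.1286] yaw 1.581 tilt [0.0074 0.0003] grip 0.357 F [ 0.2  0.2 -2.1] j7 -0.14 
shift [-0.01  0.    4.26] twist -0.0
```

{"op": "move_arm", "data": {
  "plan": [
    [0.15,[0,0,1.5],0],
    [0.15,[0,0,3.0],0],
    [0.15,[0,0,4.0],0],
    [0.15,[0,0,4.2],0],
    [0.15,[0,0,4.26],0],
    [0.15,[0,0,4.26],0]
  ]
}}

```text
t: 10.5
tcp_pos: [0.5442, -0.0881, 0.0228]
tool_rot: [0.704, 0.711, 0.003, 0.003]
contact_force: [0.6, -0.0, -2.4]
grip_width: 0.359
```

```bash
python3 g.py .5437 -.0883 .022 1.5815
```

```text
t 10.5 tcp [ 0.5442 -0.0881  0.0228] yaw 1.581 tilt [0.0089 0.0001] grip 0.359 F [ 0.6 -0.  -2.4] j7 -0.22 
shift [-0.01 -0.02  0.03] twist -0.001
```

{"op": "move_arm", "data": {
  "plan": [
    [0.15,[0,0,0.05],0],
    [0.15,[0,0,0.1],0],
    [0.15,[0,0,0.1],0]
  ]
}}

```text
t: 10.88
tcp_pos: [0.5449, -0.0884, 0.0217]
tool_rot: [0.704, 0.711, 0.003, 0.004]
contact_force: [-2.3, -0.1, 10.0]
grip_width: 0.355
```

{"op": "move_arm", "data": {
  "plan": [
    [0.4,[0,0,0],0],
    [0.6,[0,0,0],0],
    [0.6,[0,0,0],0],
    [0.6,[0,0,-1],0],
    [0.6,[0,0,-2.5],0],
    [0.6,[0,0,-3.5],0],
    [0.6,[0,0,-3.5],0]
  ]
}}

```text
t: 11.75
tcp_pos: [0.5454, -0.0884, 0.1111]
tool_rot: [0.704, 0.71, 0.005, 0.005]
contact_force: [0.2, -0.9, -0.8]
grip_width: 0.601
```

```bash
python3 g.py .560 -.2336 .06 .489
```

```text
t 11.75 tcp [ 0.5454 -0.0884  0.1111] yaw 1.58 tilt [ 0.0142 -0.0013] grip 0.601 F [ 0.2 -0.9 -0.8] j7 -0.15 
shift [-5.81  0.5   2.06] twist 1.091
```

{"op": "move_arm", "data": {
  "plan": [
    [0.6,[-1.2,0.1,0],0.18],
    [0.6,[-3,0.2,0],0.36],
    [0.6,[-4.8,0.4,0.8],0.54],
    [0.6,[-5.7,0.5,1.8],0.72],
    [0.6,[-5.81,0.5,2.06],0.9],
    [0.6,[-5.81,0.5,2.06],1.091],
    [0.6,[-5.81,0.5,2.06],1.091],
    [0.6,[-5.81,0.5,2.06],1.091]
  ]
}}

```text
t: 12.75
tcp_pos: [0.5598, -0.2333, 0.0595]
tool_rot: [0.97, 0.244, 0.006, 0.002]
contact_force: [-0.3, -0.4, 0.7]
grip_width: 0.597
```

```bash
python3 g.py .560 -.2336 .002 .489; python3 - <<'E'
from h import *
look('top','3')
ortho('top','3',(.47,.62),(-.17,.12),.039,2.7,'m5')
E
```

```text
t 12.75 tcp [ 0.5598 -0.2333  0.0595] yaw 0.494 tilt [ 0.0135 -0.0012] grip 0.597 F [-0.3 -0.4  0.7] j7 -0.85 
shift [-0.02 -0.    2.3 ] twist 0.005
```

View pics/m5.png

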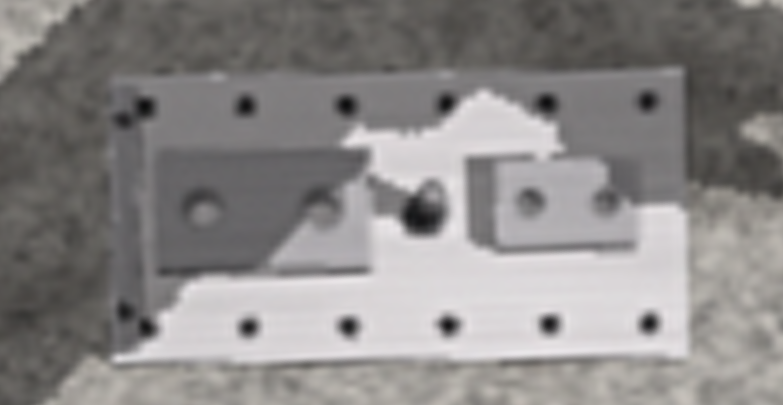

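{"op": "move_arm", "data": {
  "plan": [
    [0.48,[0,0,1.0],0],
    [0.48,[0,0,1.8],0],
    [0.48,[-0.02,0,2.05],0.005],
    [0.48,[-0.02,0,2.1],0.005],
    [0.48,[-0.02,0,2.1],0.005]
  ]
}}

```text
t: 13.42
tcp_pos: [0.5605, -0.2339, 0.0077]
tool_rot: [0.97, 0.242, 0.007, 0.002]
contact_force: [0.7, -0.4, 0.3]
grip_width: 0.482
```

```bash
python3 g.py .560 -.2336 .004 .489
```

```text
t 13.43 tcp [ 0.5605 -0.2339  0.0077] yaw 0.488 tilt [ 0.0145 -0.0015] grip 0.482 F [ 0.7 -0.4  0.3] j7 -0.87 
shift [-0.02 -0.02  0.15] twist -0.001
```

{"op": "move_arm", "data": {
  "plan": [
    [0.48,[0,0,0.08],0],
    [0.48,[0,0,0.12],0],
    [0.48,[0,0,0.12],0]
  ]
}}

```text
t: 13.8
tcp_pos: [0.5606, -0.2339, 0.0048]
tool_rot: [0.97, 0.242, 0.007, 0.003]
contact_force: [0.6, 0.1, 0.3]
grip_width: 0.477
```

{"op": "move_arm", "data": {
  "plan": [
    [0.4,[0,0,0],0],
    [0.2,[0,0,0],0],
    [0.2,[0,0,0],0],
    [0.2,[0,0,0],0]
  ],
  "grip_force": 40
}}

```text
t: 14.3
tcp_pos: [0.5607, -0.2339, 0.0051]
tool_rot: [0.97, 0.242, 0.007, 0.003]
contact_force: [-1.2, 1.3, 5.4]
grip_width: 0.347
```

{"op": "move_arm", "data": {
  "plan": [
    [0.2,[0,0,-0.5],0],
    [0.2,[0,0,-2.0],0],
    [0.2,[0,0,-3.8],0],
    [0.2,[0,0,-4.6],0],
    [0.2,[0,0,-4.6],0],
    [0.2,[0,0,-4.6],0]
  ]
}}

```text
t: 15.05
tcp_pos: [0.5584, -0.2335, 0.1192]
tool_rot: [0.97, 0.242, 0.006, 0.002]
contact_force: [-0.3, 0.4, -0.5]
grip_width: 0.349
```

```bash
python3 g.py .5446 -.0888 .12 1.5815
```

```text
t 15.05 tcp [ 0.5584 -0.2335  0.1192] yaw 0.488 tilt [ 0.0136 -0.0013] grip 0.349 F [-0.3  0.4 -0.5] j7 -0.84 
shift [ 2.23 -5.37 -0.04] twist -1.093
```

{"op": "move_arm", "data": {
  "plan": [
    [0.2,[0.3,-0.7,0],-0.15],
    [0.2,[0.9,-2.1,0],-0.33],
    [0.2,[1.5,-3.7,0],-0.51],
    [0.2,[2.0,-4.9,0],-0.69],
    [0.2,[2.23,-5.37,0],-0.87],
    [0.2,[2.23,-5.37,0],-1.05],
    [0.2,[2.23,-5.37,-0.04],-1.093],
    [0.2,[2.23,-5.37,-0.04],-1.093]
  ]
}}

```text
t: 16.05
tcp_pos: [0.5438, -0.0887, 0.1186]
tool_rot: [0.704, 0.711, 0.004, 0.004]
contact_force: [-0.8, -0.0, -0.5]
grip_width: 0.351
```

```bash
python3 g.py .5446 -.0888 .042 1.5815
```

```text
t 16.05 tcp [ 0.5438 -0.0887  0.1186] yaw 1.581 tilt [ 0.0115 -0.0005] grip 0.351 F [-0.8 -0.  -0.5] j7 -0.14 
shift [-0.   -0.    3.06] twist -0.001
```

{"op": "move_arm", "data": {
  "plan": [
    [0.2,[0,0,1.2],0],
    [0.2,[0,0,2.4],0],
    [0.2,[0,0,2.95],0],
    [0.2,[0,0,3.06],0],
    [0.2,[0,0,3.06],0],
    [0.2,[0,0,3.1],0],
    [0.2,[0,0,3.12],0]
  ]
}}

```text
t: 16.92
tcp_pos: [0.5451, -0.0889, 0.0412]
tool_rot: [0.704, 0.711, 0.004, 0.005]
contact_force: [1.1, -0.5, -1.0]
grip_width: 0.352
```

```bash
python3 g.py .5446 -.0888 .04 1.5815
```

```text
t 16.93 tcp [ 0.5451 -0.0889  0.0412] yaw 1.581 tilt [ 0.0126 -0.0008] grip 0.352 F [ 1.1 -0.5 -1. ] j7 -0.2 
shift [ 0.   -0.02  0.05] twist -0.001
```

{"op": "move_arm", "data": {
  "plan": [
    [0.2,[0,-0.02,0.04],0],
    [0.2,[0,-0.02,0.08],0],
    [0.2,[0,-0.02,0.08],0]
  ]
}}

```text
t: 17.3
tcp_pos: [0.5449, -0.0891, 0.0401]
tool_rot: [0.704, 0.71, 0.004, 0.005]
contact_force: [-2.8, 0.1, 7.6]
grip_width: 0.346
```

Contact. Release and rise, then go to the strap.

{"op": "move_arm", "data": {
  "plan": [
    [0.38,[0,0,0],0],
    [0.55,[0,0,0],0],
    [0.6,[0,0,0],0],
    [0.6,[0,0,-0.8],0],
    [0.6,[0,0,-2.2],0],
    [0.6,[0,0,-3.0],0],
    [0.6,[0,0,-3.0],0],
    [0.6,[0,0,-3.0],0]
  ]
}}

```text
t: 18.3
tcp_pos: [0.5434, -0.089, 0.1143]
tool_rot: [0.704, 0.71, 0.004, 0.005]
contact_force: [0.5, -0.8, -0.6]
grip_width: 0.598
```

```bash
python3 g.py .4525 .3486 .09 -0.2; python3 g.py .4525 .3486 .09 2.941
```

```text
t 18.3 tcp [ 0.5434 -0.089   0.1143] yaw 1.58 tilt [ 0.0122 -0.0013] grip 0.598 F [ 0.5 -0.8 -0.6] j7 -0.14 
shift [17.54 -3.48  0.9 ] twist -1.361
t 18.3 tcp [ 0.5434 -0.089   0.1143] yaw 1.58 tilt [ 0.0122 -0.0013] grip 0.598 F [ 0.5 -0.8 -0.6] j7 -0.14 
shift [17.54 -3.48  0.9 ] twist -1.361
```

{"op": "move_arm", "data": {
  "plan": [
    [0.6,[1.5,-0.3,-0.3],-0.18],
    [0.6,[3.7,-0.8,-0.3],-0.36],
    [0.6,[6.0,-1.2,-0.3],-0.54],
    [0.6,[8.4,-1.7,-0.3],-0.72],
    [0.6,[10.8,-2.2,-0.3],-0.9],
    [0.6,[13.2,-2.6,0],-1.08],
    [0.6,[15.6,-3.1,0.3],-1.26],
    [0.6,[17.54,-3.48,0.3],-1.361]
  ]
}}

```text
t: 19.3
tcp_pos: [0.4505, 0.3505, 0.1032]
tool_rot: [0.097, 0.995, -0.001, 0.005]
contact_force: [0.9, 0.5, -0.1]
grip_width: 0.599
```

```bash
python3 - <<'E'
from h import *
look('top','4')
ortho('top','4',(.48,.60),(-.16,.11),.043,2.9,'m6')
E
python3 g.py .4525 .3486 .06 2.941
```

```text
t 19.35 tcp [0.4477 0.358  0.1043] yaw 2.957 tilt [0.0089 0.0047] grip 0.597 F [-1.8  7.9  2.2] j7 0.18 
shift [-0.24 -0.34  1.77] twist 0.016
```

View pics/m6.png

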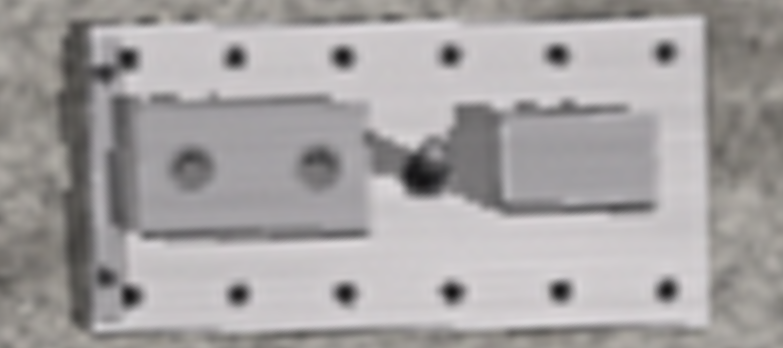

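{"op": "move_arm", "data": {
  "plan": [
    [0.55,[-0.24,-0.34,0.5],0.016],
    [0.55,[-0.24,-0.34,1.2],0.016],
    [0.55,[-0.24,-0.34,1.77],0.016],
    [0.55,[-0.24,-0.34,1.77],0.016],
    [0.55,[-0.24,-0.34,1.77],0.016]
  ]
}}

```text
t: 19.98
tcp_pos: [0.4527, 0.3484, 0.0602]
tool_rot: [0.1, 0.995, 0.003, 0.004]
contact_force: [-0.0, 0.5, 0.0]
grip_width: 0.549
```

```bash
python3 g.py .4525 .3486 .007 2.941
python3 - <<'E'
from h import *
# strap: dark top face, from the first picture; slightly brighter than its near side
for z in (.014,):
    h=.085;c=(.4525,.3486);ortho('top','0',(c[0]-h,c[0]+h),(c[1]-h,c[1]+h),z,3,'_o')
    g=cv2.imread('pics/_o.png',0);
    # profile across the strap averaged along its length, then along
    M=cv2.getRotationMatrix2D((255,255),0,1)
    a=-0.2; M=cv2.getRotationMatrix2D((255,255),np.degrees(-a),1)
    for s in (1,-1):
        M=cv2.getRotationMatrix2D((255,255),s*np.degrees(.2),1);r=cv2.warpAffine(g,M,(510,510))
        P=r[80:190,:].mean(0)[160:350:3]; print(s,P.astype(int))
        Q=r[:,235:275].mean(1)
        print(Q[20:70:3].astype(int),Q[440:490:3].astype(int))
E
```

```text
t 19.98 tcp [0.4527 0.3484 0.0602] yaw 2.94 tilt [0.009  0.0048] grip 0.549 F [-0.   0.5  0. ] j7 0.14 
shift [ 0.03 -0.01  2.13] twist -0.001
1 [149 149 148 146 144 144 144 146 148 149 149 148 147 145 140 130 114  97
  81  70  64  62  61  61  62  63  63  64  63  63  62  63  63  64  64  64
  63  62  62  63  63  64  64  64  64  64  64  63  61  57  50  43  42  50
  68  91 115 132 141 142 140 138 137 137]
[150 150 148 144 142 139 132 118  99  80  68  62  60  61  62  63  63] [ 63  63  62  61  60  60  61  67  81 103 127 143 146 141 135 132 133]
-1 [144 143 142 140 139 140 144 148 152 154 154 153 151 150 148 147 146 146
 145 143 143 144 146 147 147 144 141 138 133 125 116 109 102  97  92  87
  82  78  73  71  68  65  64  63  62  63  63  63  63  63  62  62  63  63
  63  64  64  64  64  64  63  63  62  59]
[131 131 132 133 133 131 125 121 126 138 149 155 155 152 148 144 144] [ 96  98 100 102 105 111 118 123 127 130 135 138 142 143 144 146 148]
```

{"op": "move_arm", "data": {
  "plan": [
    [0.55,[0,0.03,1.0],0],
    [0.55,[0,0.03,1.8],0],
    [0.55,[0,0.03,2.1],0],
    [0.55,[0,0.03,2.13],0],
    [0.2,[0,0.03,2.13],0],
    [0.2,[0,0.03,2.13],0],
    [0.2,[0,0.03,2.13],0],
    [0.2,[0,0.03,2.13],0]
  ],
  "grip_force": 80
}}

```text
t: 20.98
tcp_pos: [0.4534, 0.3489, 0.0078]
tool_rot: [0.101, 0.995, 0.002, 0.005]
contact_force: [-2.0, -3.2, 5.5]
grip_width: 0.343
```

```bash
python3 g.py .4525 .3486 .007 2.941
```

```text
t 20.98 tcp [0.4534 0.3489 0.0078] yaw 2.94 tilt [0.0096 0.0039] grip 0.343 F [-2.  -3.2  5.5] j7 0.08 
shift [ 0.03 -0.02  0.03] twist -0.001
```

{"op": "move_arm", "data": {
  "plan": [
    [0.2,[0,0,0],0],
    [0.2,[0,0,-1.5],0],
    [0.2,[0,0,-3.5],0],
    [0.2,[0,0,-5.0],0],
    [0.2,[0,0,-5.6],0],
    [0.2,[0,0,-5.6],0],
    [0.2,[0,0,-5.6],0]
  ]
}}

```text
t: 21.85
tcp_pos: [0.4515, 0.3475, 0.146]
tool_rot: [0.101, 0.995, 0.001, 0.004]
contact_force: [-0.4, -0.7, -5.4]
grip_width: 0.333
```

```bash
python3 g.py .5436 -.0373 .15 1.5815
```

```text
t 21.85 tcp [0.4515 0.3475 0.146 ] yaw 2.94 tilt [0.0076 0.0022] grip 0.333 F [-0.4 -0.7 -5.4] j7 0.22 
shift [ -6.69 -14.34  -0.17] twist 1.358
```

{"op": "move_arm", "data": {
  "plan": [
    [0.2,[-0.8,-1.6,0],0.15],
    [0.2,[-1.7,-3.6,0],0.33],
    [0.2,[-2.7,-5.8,0],0.51],
    [0.2,[-3.7,-8.0,0],0.69],
    [0.2,[-4.7,-10.1,0],0.87],
    [0.2,[-5.6,-12.0,0],1.05],
    [0.2,[-6.3,-13.4,0],1.2],
    [0.2,[-6.69,-14.34,-0.17],1.358]
  ]
}}

```text
t: 22.85
tcp_pos: [0.5426, -0.0399, 0.1479]
tool_rot: [0.706, 0.708, 0.002, 0.001]
contact_force: [0.9, 1.3, -5.7]
grip_width: 0.338
```

```bash
python3 g.py .5436 -.0373 .115 1.5815
```

```text
t 22.85 tcp [ 0.5426 -0.0399  0.1479] yaw 1.574 tilt [0.0039 0.0019] grip 0.338 F [ 0.9  1.3 -5.7] j7 -0.22 
shift [0.1  0.03 1.32] twist -0.007
```

{"op": "move_arm", "data": {
  "plan": [
    [0.2,[0.1,0.0,0.5],-0.007],
    [0.2,[0.1,0.0,1.2],-0.007],
    [0.2,[0.1,0.02,1.8],-0.007],
    [0.2,[0.1,0.02,1.9],-0.007],
    [0.2,[0.1,0.02,1.9],-0.007],
    [0.2,[0.1,0.02,1.9],-0.007]
  ]
}}

```text
t: 23.6
tcp_pos: [0.5438, -0.0371, 0.101]
tool_rot: [0.703, 0.711, 0.002, 0.001]
contact_force: [-0.1, -0.1, -4.8]
grip_width: 0.338
```

```bash
python3 g.py .5436 -.0373 .075 1.5815; python3 - <<'E'
from h import *
look('side','5');crop('side','5',290,140,390,230,8,'m7')
for z in (.015,.081): print(proj('side',[.5436,-.0383,z]),proj('side',[.5336,-.0383,z]))
E
```

```text
t 23.6 tcp [ 0.5438 -0.0371  0.101 ] yaw 1.582 tilt [0.005  0.0018] grip 0.338 F [-0.1 -0.1 -4.8] j7 -0.25 
shift [-0.01 -0.01  1.04] twist 0.0
[337.94805555 202.02837498] [340.96660071 201.94833865]
[338.42066822 185.90914542] [341.54193758 185.82700778]
```

View pics/m7.png

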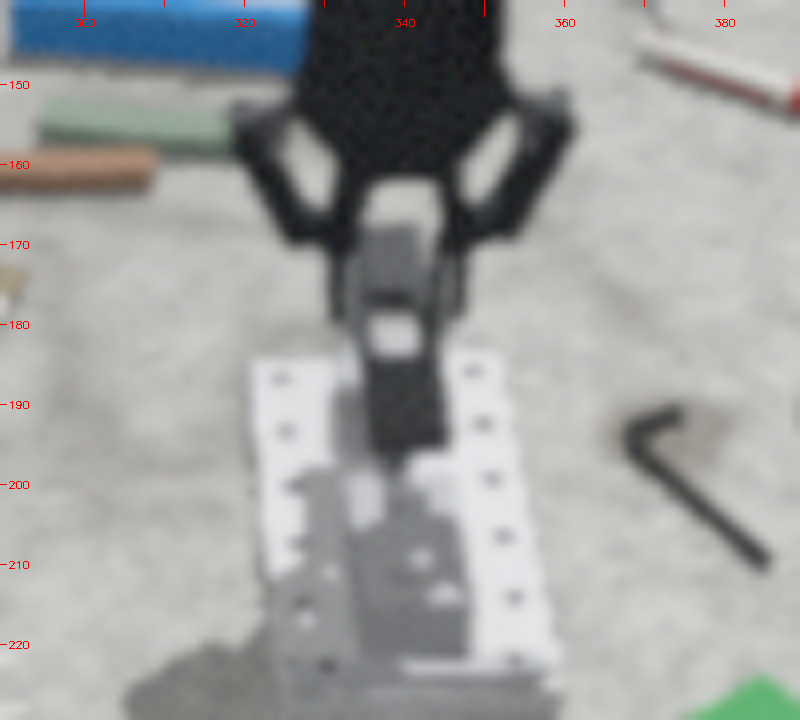

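{"op": "move_arm", "data": {
  "plan": [
    [0.2,[-0.02,-0.02,0.4],0],
    [0.2,[-0.02,-0.02,0.7],0],
    [0.2,[-0.02,-0.02,1.0],0],
    [0.2,[-0.02,-0.02,1.2],0],
    [0.2,[-0.02,-0.02,1.2],0]
  ]
}}

```text
t: 24.28
tcp_pos: [0.5431, -0.0377, 0.0705]
tool_rot: [0.703, 0.711, 0.002, 0.001]
contact_force: [-0.2, -0.6, -4.7]
grip_width: 0.338
```

```bash
python3 g.py .5434 -.0373 .053 1.5815
```

```text
t 24.27 tcp [ 0.5431 -0.0377  0.0705] yaw 1.582 tilt [0.0042 0.0019] grip 0.338 F [-0.2 -0.6 -4.7] j7 -0.28 
shift [0.01 0.01 0.7 ] twist 0.0
```

No touch on the stud; continue down to contact.

{"op": "move_arm", "data": {
  "plan": [
    [0.2,[0,0,0.35],0],
    [0.2,[0,0,0.6],0],
    [0.2,[0,0,0.7],0],
    [0.2,[0,0,0.74],0],
    [0.2,[0,0,0.76],0]
  ]
}}

```text
t: 24.9
tcp_pos: [0.5433, -0.0376, 0.0516]
tool_rot: [0.703, 0.711, 0.002, 0.001]
contact_force: [0.3, 0.4, -5.4]
grip_width: 0.339
```

```bash
python3 g.py .5434 -.0373 .051 1.5815
```

```text
t 24.9 tcp [ 0.5433 -0.0376  0.0516] yaw 1.582 tilt [0.0044 0.0019] grip 0.339 F [ 0.3  0.4 -5.4] j7 -0.29 
shift [0.01 0.   0.02] twist 0.0
```

{"op": "move_arm", "data": {
  "plan": [
    [0.2,[0,0,0.04],0],
    [0.2,[0,0,0.06],0],
    [0.2,[0,0,0.06],0]
  ]
}}

```text
t: 25.28
tcp_pos: [0.5435, -0.0375, 0.0508]
tool_rot: [0.703, 0.711, 0.002, 0.001]
contact_force: [-3.6, -0.3, 7.3]
grip_width: 0.345
```

{"op": "move_arm", "data": {
  "plan": [
    [0.38,[0,0,0],0],
    [0.5,[0,0,0],0],
    [0.55,[0,0,0],0],
    [0.55,[0,0,-0.8],0],
    [0.55,[0,0,-2.2],0],
    [0.55,[0,0,-3.2],0],
    [0.55,[0,0,-3.2],0],
    [0.55,[0,0,-3.2],0]
  ]
}}

```text
t: 26.28
tcp_pos: [0.5428, -0.0378, 0.1303]
tool_rot: [0.703, 0.711, 0.002, 0.001]
contact_force: [-0.4, -0.3, 0.1]
grip_width: 0.549
```

```bash
python3 g.py .5825 .2565 .09 1.5815
```

```text
t 26.27 tcp [ 0.5428 -0.0378  0.1303] yaw 1.582 tilt [0.0046 0.0014] grip 0.549 F [-0.4 -0.3  0.1] j7 -0.23 
shift [11.75  1.71  1.63] twist 0.0
```

{"op": "move_arm", "data": {
  "plan": [
    [0.65,[1.5,0.2,0],0],
    [0.65,[3.5,0.5,0],0],
    [0.65,[5.8,0.9,0.2],0],
    [0.65,[8.0,1.2,0.6],0],
    [0.65,[10.0,1.5,1.0],0],
    [0.65,[11.4,1.7,1.5],0],
    [0.65,[11.75,1.71,1.63],0],
    [0.65,[11.75,1.71,1.63],0]
  ]
}}

```text
t: 27.28
tcp_pos: [0.5817, 0.2561, 0.0888]
tool_rot: [0.703, 0.711, 0.001, 0.001]
contact_force: [-0.1, -1.1, -0.1]
grip_width: 0.65
```

```bash
python3 g.py .5825 .2565 .006 1.5815; python3 - <<'E'
from h import *
look('top','6')
ortho('top','6',(.47,.62),(-.17,.12),.057,2.7,'m8')
E
```

```text
t 27.27 tcp [0.5817 0.2561 0.0888] yaw 1.583 tilt [0.0024 0.0003] grip 0.65 F [-0.1 -1.1 -0.1] j7 -0.75 
shift [0.01 0.02 3.31] twist 0.001
```

View pics/m8.png

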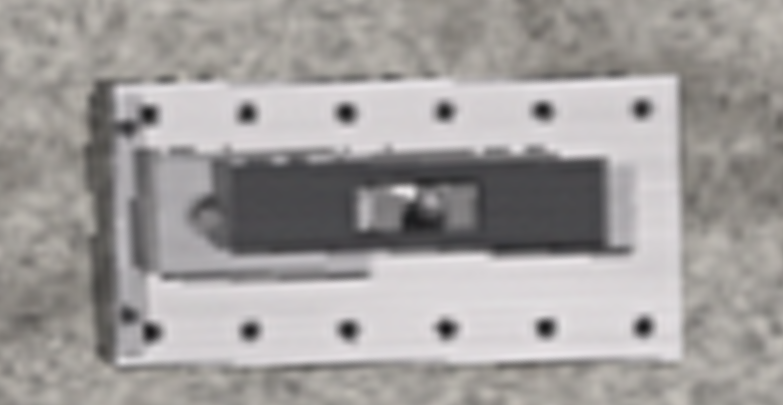

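{"op": "move_arm", "data": {
  "plan": [
    [0.65,[0,0.02,1.5],0],
    [0.65,[0,0.02,2.8],0],
    [0.65,[0,0.02,3.3],0],
    [0.65,[0,0.02,3.33],0],
    [0.3,[0,0.02,3.33],0],
    [0.3,[0,0.02,3.33],0],
    [0.3,[0,0.02,3.33],0],
    [0.3,[0,0.02,3.33],0]
  ],
  "grip_force": 50
}}

```text
t: 28.32
tcp_pos: [0.5841, 0.2551, 0.008]
tool_rot: [0.704, 0.711, 0.002, 0.002]
contact_force: [-0.6, -1.5, 6.8]
grip_width: 0.403
```

```bash
python3 g.py .5825 .2565 .006 1.5815
```

```text
t 28.32 tcp [0.5841 0.2551 0.008 ] yaw 1.581 tilt [0.0056 0.0004] grip 0.403 F [-0.6 -1.5  6.8] j7 -0.8 
shift [ 0.06 -0.06  0.08] twist -0.001
```

{"op": "move_arm", "data": {
  "plan": [
    [0.3,[0,0,-0.3],0],
    [0.3,[0,0,-1.5],0],
    [0.3,[0,0,-3.5],0],
    [0.3,[0,0,-5.0],0],
    [0.3,[0,0,-5.2],0],
    [0.3,[0,0,-5.2],0]
  ]
}}

```text
t: 29.08
tcp_pos: [0.5833, 0.2549, 0.1384]
tool_rot: [0.704, 0.711, 0.002, 0.002]
contact_force: [0.5, -0.1, -1.3]
grip_width: 0.396
```

```bash
python3 g.py .5433 -.0383 .13 1.5815; python3 - <<'E'
from h import *
look('top','7');look('side','7')
W=np.zeros((400,800,3),np.uint8)
crop('side','7',310,230,360,280,8,'_a');a=cv2.imread('pics/_a.png');W[:,:400]=a
crop('top','7',200,190,250,240,8,'_b');W[:,400:]=cv2.imread('pics/_b.png');cv2.imwrite('pics/m9.png',W)
s=status.get_state()['tcp_pos'];print(proj('side',s),proj('top',s))
E
```

```text
t 29.07 tcp [0.5833 0.2549 0.1384] yaw 1.581 tilt [0.0064 0.0004] grip 0.396 F [ 0.5 -0.1 -1.3] j7 -0.73 
shift [-11.71  -1.72   0.32] twist -0.001
[331.8412108  237.34454187] [217.26917599 207.15692979]
```

View pics/m9.png

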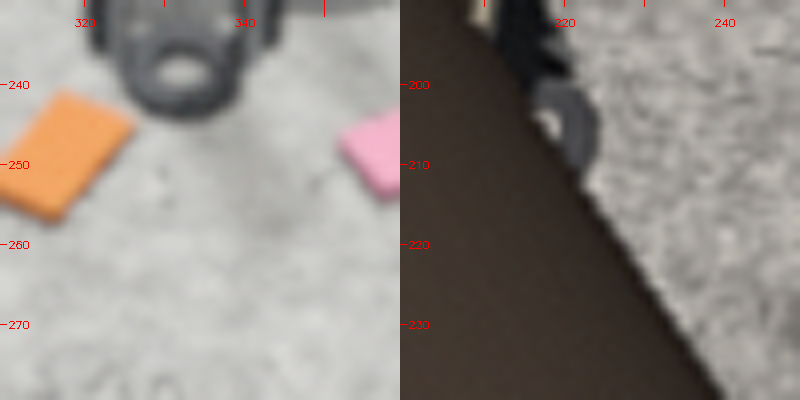

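```bash
python3 - <<'E'
from h import *
t=np.array([.5833,.2549,.1384]);a=np.linspace(0,2*np.pi,90)
def c(n,r,dx,dy,z): return np.array([proj(n,t+[dx+r*np.cos(q),dy+r*np.sin(q),z]) for q in a])
for dy in (-.004,-.002,0,.002,.004):
    so=np.vstack([c('side',.02,0,dy,z) for z in (-.008,.002)]);
    sb1=c('side',.009,0,dy,.002);sb0=c('side',.009,0,dy,-.008)
    to=np.vstack([c('top',.02,0,dy,z) for z in (-.008,.002)]);tb=c('top',.009,0,dy,.002);tb0=c('top',.009,0,dy,-.008)
    print(dy,'side out bottom %.1f  u %.1f-%.1f bore v %.1f-%.1f'%(so[:,1].max(),so[:,0].min(),so[:,0].max(),sb0[:,1].min(),sb1[:,1].max()),sb0[:,1].max().round(1),sb1[:,1].min().round(1),
     'top out right %.1f top %.1f bore right %.1f/%.1f top %.1f'%(to[:,0].max(),to[:,1].min(),tb[:,0].max(),tb0[:,0].max(),tb[:,1].min()))
E
```

```text
-0.004 side out bottom 243.8  u 323.5-339.5 bore v 235.7-237.8 240.7 232.8 top out right 227.8 top 198.5 bore right 222.2/223.2 top 203.0
-0.002 side out bottom 244.4  u 323.6-339.6 bore v 236.2-238.4 241.3 233.4 top out right 227.0 top 198.5 bore right 221.4/222.4 top 203.0
0 side out bottom 245.0  u 323.6-339.7 bore v 236.8-238.9 241.8 233.9 top out right 226.2 top 198.4 bore right 220.5/221.6 top 202.9
0.002 side out bottom 245.6  u 323.6-339.7 bore v 237.3-239.5 242.4 234.5 top out right 225.3 top 198.4 bore right 219.7/220.8 top 202.9Traceback (most recent call last):
  File "<stdin>", line 5, in <module>
  File "<stdin>", line 3, in c
  File "h.py", line 19, in proj
    m=vision.camera_model(n);E=m['extrinsics'];q=m['mtx']@(E[:3,:3]@np.asarray(P)+E[:3,3]);return q[:2]/q[2]
ValueError: time passes only in moves, steps and waits
```

```bash
python3 g.py .5433 -.039 .135 1.5815
```

```text
t 29.18 tcp [0.5827 0.2546 0.1368] yaw 1.581 tilt [ 0.0039 -0.0006] grip 0.399 F [ 0.2 -0.9 -1.4] j7 -0.73 
shift [-11.73  -1.69   0.07] twist -0.001
```

{"op": "move_arm", "data": {
  "plan": [
    [0.3,[-1.2,-0.2,0],0],
    [0.3,[-3.2,-0.5,0],0],
    [0.3,[-5.4,-0.8,0],0],
    [0.3,[-7.6,-1.1,0],0],
    [0.3,[-9.6,-1.4,0],0],
    [0.3,[-11.1,-1.65,0],0],
    [0.3,[-11.74,-1.72,0.1],0],
    [0.3,[-11.74,-1.72,0.1],0]
  ]
}}

```text
t: 30.18
tcp_pos: [0.5421, -0.0398, 0.1334]
tool_rot: [0.704, 0.71, 0.001, 0.001]
contact_force: [0.6, 0.5, -0.2]
grip_width: 0.397
```

```bash
python3 g.py .5433 -.039 .095 1.5815
```

```text
t 30.18 tcp [ 0.5421 -0.0398  0.1334] yaw 1.579 tilt [ 0.0023 -0.0002] grip 0.397 F [ 0.6  0.5 -0.2] j7 -0.23 
shift [0.03 0.04 1.53] twist -0.002
```

{"op": "move_arm", "data": {
  "plan": [
    [0.3,[0.03,0.0,0.5],0],
    [0.3,[0.03,-0.02,1.0],0],
    [0.3,[0.03,-0.02,1.4],0],
    [0.3,[0.03,-0.02,1.5],0],
    [0.3,[0.03,-0.02,1.5],0],
    [0.3,[0.03,-0.02,1.5],0]
  ]
}}

```text
t: 30.92
tcp_pos: [0.542, -0.0391, 0.0962]
tool_rot: [0.704, 0.71, 0.001, 0.001]
contact_force: [0.4, 0.5, -0.6]
grip_width: 0.398
```

```bash
python3 g.py .5433 -.039 .075 1.5815; python3 - <<'E'
from h import *
look('side','8');crop('side','8',310,160,370,205,12,'m10')
t=status.get_state()['tcp_pos'];print(proj('side',t))
for z in (.057,.073,.081):print(z,proj('side',[.5433,-.0383,z]))
a=np.linspace(0,2*np.pi,40)
for z in (-.008,.002):
    c=np.array([proj('side',t+[.009*np.cos(q),.009*np.sin(q),z]) for q in a]);print(c.min(0),c.max(0))
E
```

```text
t 30.93 tcp [ 0.542  -0.0391  0.0962] yaw 1.579 tilt [ 0.003  -0.0003] grip 0.398 F [ 0.4  0.5 -0.6] j7 -0.26 
shift [0.   0.05 0.85] twist -0.002
[339.01212602 181.86106978]
0.057 [338.33762888 191.89365577]
0.073 [338.45493219 187.91873934]
0.081 [338.51430981 185.9066812 ]
[336.13181805 182.26294747] [341.77743055 185.56111108]
[336.19458769 179.71227853] [341.86960122 182.99742379]
```

View pics/m10.png

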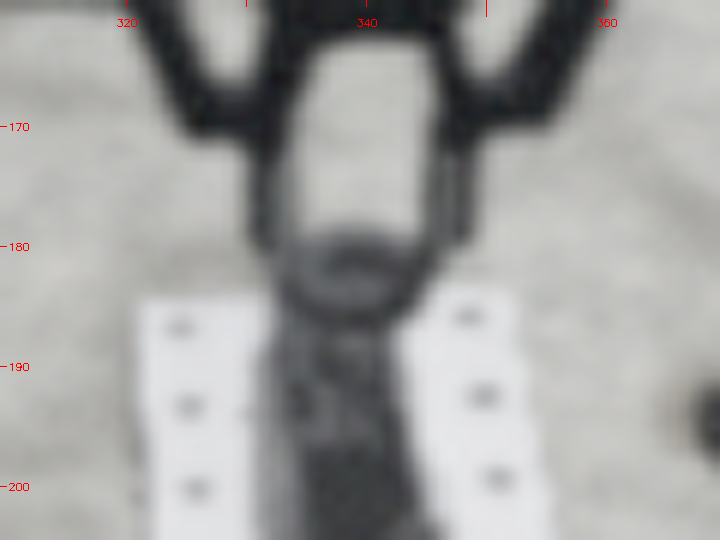

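{"op": "move_arm", "data": {
  "plan": [
    [0.3,[0,0.03,0.2],0],
    [0.3,[0,0.03,0.35],0],
    [0.3,[0,0.03,0.5],0],
    [0.3,[0,0.03,0.5],0]
  ]
}}

```text
t: 31.48
tcp_pos: [0.5425, -0.0391, 0.0834]
tool_rot: [0.704, 0.71, 0.001, 0.001]
contact_force: [0.5, -0.5, -1.5]
grip_width: 0.401
```

```bash
python3 g.py .543 -.039 .075 1.5815
```

```text
t 31.48 tcp [ 0.5425 -0.0391  0.0834] yaw 1.579 tilt [ 0.0023 -0.0002] grip 0.401 F [ 0.5 -0.5 -1.5] j7 -0.27 
shift [0.   0.02 0.33] twist -0.002
```

{"op": "move_arm", "data": {
  "plan": [
    [0.3,[0,0.02,0.15],0],
    [0.3,[0,0.02,0.3],0],
    [0.3,[0,0.02,0.45],0],
    [0.3,[0,0.02,0.5],0]
  ]
}}

```text
t: 31.98
tcp_pos: [0.5429, -0.0391, 0.0705]
tool_rot: [0.704, 0.71, 0.001, 0.001]
contact_force: [-0.7, 0.5, -0.4]
grip_width: 0.396
```

```bash
python3 g.py .543 -.039 .066 1.5815
```

```text
t 31.98 tcp [ 0.5429 -0.0391  0.0705] yaw 1.579 tilt [ 0.0018 -0.0002] grip 0.396 F [-0.7  0.5 -0.4] j7 -0.28 
shift [0.   0.01 0.18] twist -0.002
```

{"op": "move_arm", "data": {
  "plan": [
    [0.3,[0,0.0,0.1],0],
    [0.3,[0,0.0,0.18],0],
    [0.3,[0,0.0,0.22],0],
    [0.3,[0,0.0,0.22],0]
  ]
}}

```text
t: 32.48
tcp_pos: [0.5428, -0.0391, 0.0651]
tool_rot: [0.704, 0.71, 0.0, 0.001]
contact_force: [-0.8, 0.1, 0.7]
grip_width: 0.396
```

{"op": "move_arm", "data": {
  "plan": [
    [0.3,[0,0.0,0.04],0],
    [0.3,[0,0.0,0.06],0],
    [0.3,[0,0.0,0.06],0]
  ]
}}

```text
t: 32.85
tcp_pos: [0.5429, -0.0391, 0.0649]
tool_rot: [0.704, 0.71, 0.0, 0.001]
contact_force: [-5.9, -1.4, 13.2]
grip_width: 0.401
```

Firm contact at strap height. Release slowly and retreat.

{"op": "move_arm", "data": {
  "plan": [
    [0.44,[0,0,-0.04],0],
    [0.5,[0,0,-0.04],0],
    [0.6,[0,0,-0.04],0],
    [0.6,[0,0,-0.04],0],
    [0.6,[0,0,-0.8],0],
    [0.6,[0,0,-2.0],0],
    [0.6,[0,0,-3.2],0],
    [0.6,[0,0,-3.2],0]
  ]
}}

```text
t: 33.85
tcp_pos: [0.5443, -0.039, 0.147]
tool_rot: [0.704, 0.71, 0.002, 0.003]
contact_force: [0.0, -0.4, -0.8]
grip_width: 0.603
```

{"op": "move_arm", "data": {
  "plan": [
    [0.6,[1.0,0,-0.5],0],
    [0.6,[3,0,-1],0],
    [0.6,[5,0,-1],0],
    [0.6,[7,0,-1],0],
    [0.6,[9,0,-1],0],
    [0.6,[10,0,-1],0],
    [0.6,[10,0,-1],0]
  ]
}}

```text
t: 34.72
tcp_pos: [0.5409, 0.2135, 0.1705]
tool_rot: [0.703, 0.711, 0.001, 0.002]
contact_force: [-1.0, -0.4, 0.3]
grip_width: 0.602
```

```bash
python3 g.py .543 -.039 .066 1.5815;python3 - <<'E'
from h import *
look('side','9');look('top','9')
ortho('top','9',(.48,.61),(-.16,.11),.067,2.9,'_a');a=cv2.imread('pics/_a.png')
crop('side','9',310,170,370,230,4,'_b');b=cv2.imread('pics/_b.png')
W=np.zeros((a.shape[0]+b.shape[0],800,3),np.uint8);W[:a.shape[0],:a.shape[1]]=a;W[a.shape[0]:,:b.shape[1]]=b;cv2.imwrite('pics/m11.png',W)
C=cloud('top','9')
for n,P in dict(strapK=(.543,.02,.057),strapP=(.544,-.085,.057),knife=(.5425,.05,.043),w1=(.543,-.024,.067),w2=(.543,-.052,.067)).items():
    u,v=proj('top',P).round().astype(int);print(n,np.nanmedian(C[v-1:v+2,u-1:u+2,2]).round(4))
E
```

```text
t 34.73 tcp [0.5409 0.2135 0.1705] yaw 1.583 tilt [ 0.0048 -0.0006] grip 0.602 F [-1.  -0.4  0.3] j7 -0.68 
shift [-10.1   -0.06   4.19] twist 0.002
strapK 0.057
strapP 0.0573
knife 0.0403
w1 0.0677
w2 0.0666
```

View pics/m11.png

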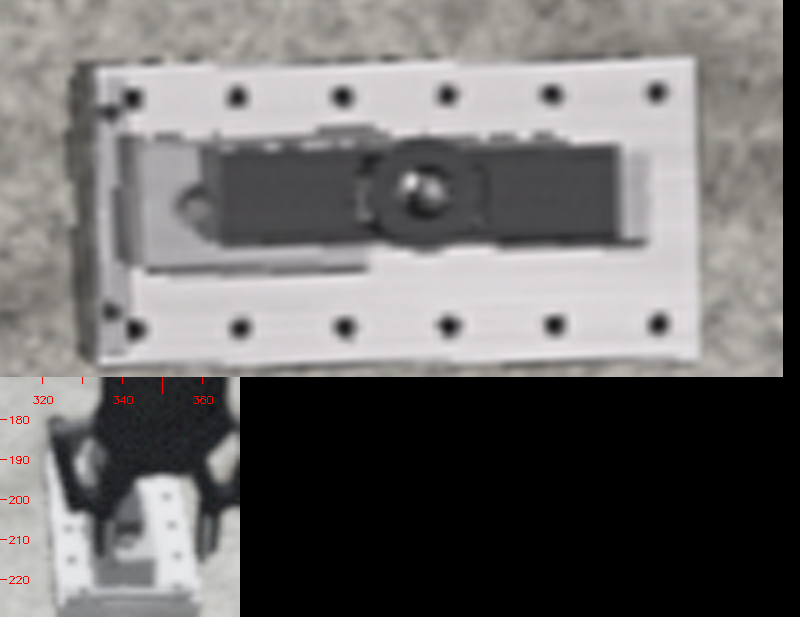

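```bash
python3 -c "
from cell import bot,status
print(bot.hand_in());print(status.get_state()['t'])"
```

```text
the job is handed in; nothing more can be done
None
the job is handed in; nothing more can be done
```

The clamping setup is built in the order asked and handed in at about 35 s, with the arm clear of everything.

- **Knife:** it lies flat between the stud and the end stop, with its centre at about x = 61 mm. It is about 7 mm short of the stop, against the 6 mm gap the suggested position gives.
- **Packing:** the thick 20 mm block carries the thin 8 mm one, making 28 mm. Its centre is at about x = -51 mm, in line with the knife to within about 2 mm.
- **Strap:** it went over the stud without touching it and lies level. Depth readings were 57.0 mm at the knife end and 57.3 mm at the packing end, against 57 mm expected.
- **Washer:** it sits flat on the strap round the stud. Depth readings on its two sides were 67.7 and 66.6 mm, against 67 mm expected.

**Checks that disagreed:**
- While I held the washer, the two cameras differed by about 3–4 mm on where it sat in the grip. I aimed between them, and it went down over the stud without touching it.
- The gripper opening on the washer read smaller than its 40 mm would suggest.
- One depth reading on the knife gave 40 mm instead of 43 mm. It was probably taken over a bolt hole or is noise, as the strap on top of it reads level.

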